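# True up the measuring board's headboard with an engineer's square

## Robot

A 7-joint arm with a two-finger parallel gripper is mounted at the origin on the work surface. World frame = base frame: x ahead of the robot, y to its left, z up, the work surface at z = 0. Lengths are in m, angles in rad, forces in N, time in s.
With the tool pointing down it reaches from about 0.4 to 0.9 m from the base axis. Payload 5.6 kg.
Tool frame: the origin (TCP) lies midway between the tips of the shut fingers; the grasp point (between the pads) lies bot.pinch_z behind it (bot.pinch_z is the distance from the TCP to the grasp point, in m); z points along the fingers, y is the direction in which the jaws open and shut (so a half turn about z gives the same grasp; the last joint's range is limited). The gripper opens to 92 mm and grips with 3 to 60 N. Pads are 20 mm wide; open, the fingers measure 128 mm over their backs; the gripper's body (75 mm by 189 mm) begins 69 mm behind the grasp point.
Start: joints at [-0.043, 0.468, -0.012, 1.603, 0.006, 1.071, -0.056], TCP at [0.65, -0, 0.215] pointing down, gripper open.
Joint ranges: [-2.53, 2.53], [-0.31, 2.02], [-1.57, 1.55], [0.28, 2.44], [-1.29, 4.43], [0.15, 1.84], [-2.92, 2.92]. Speed limits (rad/s): [2.57, 2.57, 3.14, 3.14, 3.14, 3.14, 3.14].

## Interface

Orientations are given as a rotation vector (axis times angle).
In Python, from rig import readout, cams, bot gives the robot as it stands.
- The arm moves only by the shell command python3 -m jog 'ROWS' [FORCE]. ROWS is JSON, a list of rows, each a list of 5 numbers: the shift along the tool's x, y, z in cm, then the turn about the tool's z in degrees, then the finger opening in cm, from 0 to 9.19. A call has exactly 5 rows; each row is the pose to reach, as a shift and turn from the pose commanded when the call began, along the tool's axes at that moment; what a row does not reach only later rows make up. A row lasts 1/12 s, in which the tool goes at most 41.7 mm and 7.16 degrees, less where a joint would pass 70% of its speed; a pose out of reach is approached as far as the arm can. A call with a gripper value outside its range is refused whole. The fingers move at their own pace and stop on an object; FORCE is the grip in N (left out, the last holds). Time passes only in rows, so rows that repeat a pose let the fingers close, or fill a call up. It gives the time, the measured TCP pose, the force and the opening at its end, in the units of the state.
- readout.observe(): the state, without advancing time (a new reading comes with each control period).
- cams.snapshot(name): name is "scene" or "side" or "wrist"; returns the picture (420x560x3 uint8, blue, green, red); there is no depth.
- cams.camera_params(name): a dict with "intrinsics" (3x3 intrinsics, pixels), "distortion" ([k1, k2, p1, p2, k3] as OpenCV has them; the pictures are not rectified), "pose" (4x4, takes a point from camera to world coordinates). Camera axes: x right, y down, z forward; pixel columns grow to the right and rows downward; lengths in m; the calibration is good to about 2 mm. A picture is of the moment at which its call begins: read the wrist's pose just before it. camera_params takes no time and is no camera call; for the wrist camera it gives the pose at the moment of the call.
- bot.close_job(): hands the job in, once; it reports no verdict.
The state is a dict: "time_s": time; "joint_positions": joint angles; "joint_velocities": joint speeds; "tau": joint torques, N m; "tool_pos": TCP position; "tcp_rot": TCP orientation; "force": force on the tool from outside, world axes, zero at the start; "torque": the same for the moment, N m; "width": finger opening in m.
Only numpy, scipy, OpenCV 4.12 (cv2) and the standard library are available. Lean on these libraries where they do the work, as an engineer would, in place of code of your own. Each camera call takes 0.05 s, during which the arm holds its last target. There are 200 camera calls.

## Task

The blue folding headboard of the fish measuring board leans in over the white bed. Take the engineer's square from its cork mat and set it in the corner with its red stock flat on the bed; press it towards the headboard until the headboard stands square and both the bed and the headboard sit flush against it without a gap, hold it pressed there for a second, then stand the square upright again wholly on its mat. Do not let the square fall over, and leave the specimens and instruments where they are.

Things in the scene. Friction and masses are not known exactly. Their poses are not given: they have to be found in the camera images.
- square_grip (a point): Place to grip the engineer's square, a rigid L of 0.36 kg standing on its foot: red stock 130 long, 24 wide, 30 high (mm), steel blade at one end. Point in the bare part of the stock, 15 above the foot, mid-width, 76 behind the blade's outer edge, 54 behind its inner edge, 54 from the stock's free end; grip across the 24 mm. x along the stock towards the blade, z up the blade.
- square_heel (a point): Point on the square's foot under the outer edge of the blade (76 ahead of square_grip along its x, 15 below it). The blade, 22 wide and 5 thick, rises to 150 above the foot; its outer edge and the end of the stock form one straight edge, square to the foot.
- square_toe (a point): Point on the square's foot, at the free end of the stock (54 behind square_grip, 15 below it)
- corner (a point): Fixed fish measuring board: white bed 130 wide, 20 thick, black scale along one side, reaching 380 from the headboard. Point on the bed's top face, midway across, at the foot of the headboard's face when that stands square. x runs from the headboard along the bed, y across it, z up.
- headboard (a joint): Blue headboard, 128 wide, 12 thick, its top 107 above the bed: lean in rad, 0 when square to the bed, positive leaning in over the bed. Two stiff pivots 10 above the bed, 6 behind its face; it stays where left, takes about 1.3 N at its top to move and has no stop at square (it can be pushed 0.2 rad past).
- mat_centre (a point): Middle of the top face of the fixed cork mat, 200 (x) by 120 (y) and 4 thick, on which the square stands at the start
- bed: The bed of the measuring board (origin on the table, 20 below the corner point; same axes)
- cuttlebone_centre (a point): White cuttlebone, 170 long, 62 wide, 30 high, lying on the bed well away from the headboard; its centre
- whelk: Dog whelk shell, 68 long, 38 high, lying on its side; origin under its middle
- weight: Brass balance weight, 50 across, 65 high, upright; origin under it
- stopper: Frosted glass stopper standing on its head, 52 across, 62 high; origin under it
- magnifier: Black magnifier lying flat, 208 long, lens rim 96 across, 18 high; origin where handle and rim meet, rim towards +x
- jar: Glass sample jar with a white cap, 68 across, 95 high; origin under it
- notebook: Dark blue closed notebook, 145 by 105 by 14; origin under its centre
Mind the look-alikes: they are no part of the job. Of the things like the part that bears mat_centre, leave any that is green or yellow; of the rest the larger one is meant.

How it is judged:
By the outcome, as a careful person would: the job done as asked, in the order asked, and still so for the second after the job is handed in, with the robot touching nothing.
It also fails if it takes over 67 s, if anything falls off the work surface, if the arm or the gripper's body presses on something with over 40 N, if the wrist force passes 120 N, or if a joint passes its speed limit or range.

## Working session

There is one attempt and no reset: what is moved stays moved. The work goes in short steps, Python scripts to look and compute and a shell command to move; the robot and the scene stay as the last step left them, time stands still between calls to the robot, and variables do not carry over. Pictures are saved under pics/ and viewed, about 8 in all and at most 12, crops included, and the job is handed in when it is done.

```bash
mkdir -p pics; ls
python3 - <<'E'
from rig import readout,cams,bot
import cv2,numpy as np
for n in("scene","side"):
    cv2.imwrite(f"pics/{n}0.png",cams.snapshot(n)); p=cams.camera_params(n); print(n,np.round(p["intrinsics"],1).tolist(),np.round(p["distortion"],3),np.round(p["pose"],3).tolist())
print(bot.pinch_z); o=readout.observe(); print(o)
E
```

```text
pics
scene [[530.4, 0.0, 264.9], [0.0, 530.4, 196.0], [0.0, 0.0, 1.0]] [-0.163  0.     0.     0.     0.   ] [[0.302, 0.505, -0.809, 1.725], [0.953, -0.159, 0.257, -0.425], [0.001, -0.849, -0.529, 0.848], [0.0, 0.0, 0.0, 1.0]]
side [[385.7, 0.0, 274.6], [0.0, 385.7, 208.8], [0.0, 0.0, 1.0]] [-0.016  0.     0.     0.     0.   ] [[-0.987, -0.085, 0.138, 0.34], [-0.162, 0.585, -0.795, 1.052], [-0.013, -0.806, -0.591, 0.856], [0.0, 0.0, 0.0, 1.0]]
0.0187
{'time_s': 0.1, 'joint_positions': array([-0.04300298,  0.46831099, -0.01161986,  1.60352092,  0.00601069,
        1.07137637, -0.05627266]), 'joint_velocities': array([-6.18550835e-04, -6.90723323e-04, -7.35967901e-05, -2.29194821e-03,
       -7.39986072e-04, -2.53424471e-04,  2.17093329e-03]), 'tau': array([ 1.57556435e-03, -5.21645308e+01, -1.25145918e-02, -2.44365495e+01,
       -5.68165525e-02,  1.40885683e-02,  8.46384978e-05]), 'tool_pos': array([ 6.49483655e-01, -5.77159312e-05,  2.13725796e-01]), 'tcp_rot': array([-2.22072601e+00, -2.22069522e+00,  1.87966123e-03]), 'force': array([ 0.65568479, -0.13953179,  0.01078175]), 'torque': array([-0.00135726, -0.03242972, -0.01880634]), 'width': 0.09188386065964423}
```

View pics/scene0.png

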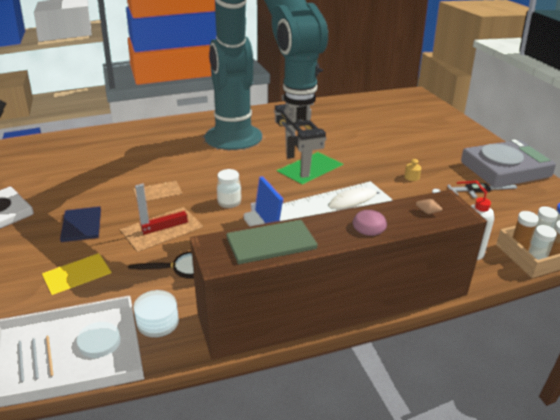

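View pics/side0.png

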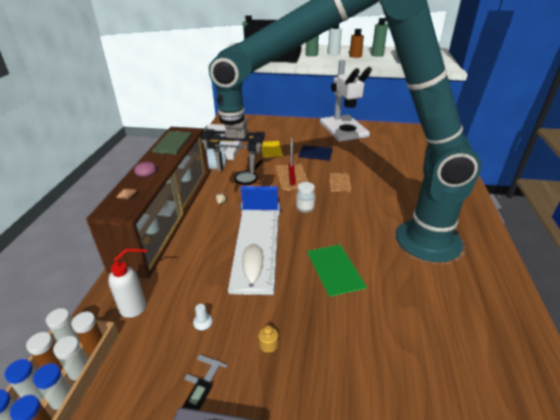

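Scene view: the square has its blade at (142,205) and its red stock from (140,230) to (187,218). It stands on the larger cork mat at (163,228). The look-alike mats are a small cork at (160,190), a green one at (310,166) and a yellow one at (77,273). The blue headboard is at (268,200), on a bed running to (385,195). In the side view the square is at (292,175) and the headboard at (260,198).

```bash
cat > h.py <<'E'
from rig import readout,cams,bot
import cv2,numpy as np
from scipy.spatial.transform import Rotation as R
def rays(p,px):
    px=np.array(px,float).reshape(-1,1,2)
    u=cv2.undistortPoints(px,np.array(p["intrinsics"]),np.array(p["distortion"]))[:,0]
    T=np.array(p["pose"]); return T[:3,3],np.c_[u,np.ones(len(u))]@T[:3,:3].T
def plane(p,px,z):
    o,d=rays(p,px); return o+d*((z-o[2])/d[:,2])[:,None]
def proj(p,X):
    T=np.linalg.inv(np.array(p["pose"])); X=np.array(X,float).reshape(-1,3)
    return cv2.projectPoints(X,cv2.Rodrigues(T[:3,:3])[0],T[:3,3],np.array(p["intrinsics"]),np.array(p["distortion"]))[0][:,0]
def tri(p1,x1,p2,x2):
    o1,d1=rays(p1,x1);o2,d2=rays(p2,x2);out=[]
    for a,b in zip(d1,d2):
        s=np.linalg.lstsq(np.c_[a,-b],o2-o1,rcond=None)[0]
        P,Q=o1+s[0]*a,o2+s[1]*b; out.append(np.r_[(P+Q)/2,np.linalg.norm(P-Q)])
    return np.array(out)
def mask(im,c):
    v=cv2.cvtColor(im,cv2.COLOR_BGR2HSV)
    if c=="red": m=((v[...,0]<6)|(v[...,0]>172))&(v[...,1]>170)&(v[...,2]>80)
    if c=="blue": m=(v[...,0]>105)&(v[...,0]<128)&(v[...,1]>150)&(v[...,2]>90)
    if c=="white": m=(v[...,1]<60)&(v[...,2]>150)
    return m.astype(np.uint8)
def blobs(m,amin=20):
    cs=cv2.findContours(m,cv2.RETR_EXTERNAL,cv2.CHAIN_APPROX_NONE)[0]
    return sorted([c[:,0] for c in cs if cv2.contourArea(c)>amin],key=lambda c:-cv2.contourArea(c))
E
python3 - <<'E'
from h import *
for n in("scene","side"):
    im=cv2.imread(f"pics/{n}0.png")
    for c in("red","blue","white"):
        for b in blobs(mask(im,c))[:9]:
            x,y,w,h=cv2.boundingRect(b); 
            if c!="white" and y>120 and y<260: print(n,c,(x,y,w,h),cv2.approxPolyDP(b,2.5,True).reshape(-1,2).tolist())
a=cv2.imread("pics/scene0.png")[165:265,100:280]; b=cv2.imread("pics/side0.png")[125:305,210:370]
a=cv2.resize(a,None,fx=4,fy=4,interpolation=cv2.INTER_CUBIC); b=cv2.resize(b,None,fx=3.3,fy=3.3,interpolation=cv2.INTER_CUBIC)
cv2.imwrite("pics/c1.png",a);cv2.imwrite("pics/c2.png",b)
E
```

```text
scene red (142, 211, 45, 23) [[185, 213], [150, 220], [142, 226], [151, 226], [144, 233], [185, 222]]
scene red (476, 186, 15, 25) [[480, 186], [485, 195], [476, 200], [476, 207], [485, 210], [490, 202], [484, 196], [485, 189]]
scene red (458, 180, 22, 5) [[479, 184], [476, 180], [458, 182]]
scene blue (257, 178, 25, 44) [[260, 178], [257, 211], [265, 221], [278, 219], [281, 198]]
scene blue (4, 129, 36, 8) [[39, 131], [33, 129], [4, 136]]
side red (110, 248, 37, 28) [[146, 250], [125, 248], [114, 258], [110, 270], [121, 275], [126, 264], [118, 259], [127, 251]]
side red (289, 164, 6, 21) [[289, 164], [290, 183], [294, 184], [293, 165]]
side blue (241, 186, 37, 24) [[276, 188], [242, 187], [243, 208], [276, 208]]
```

View pics/c1.png

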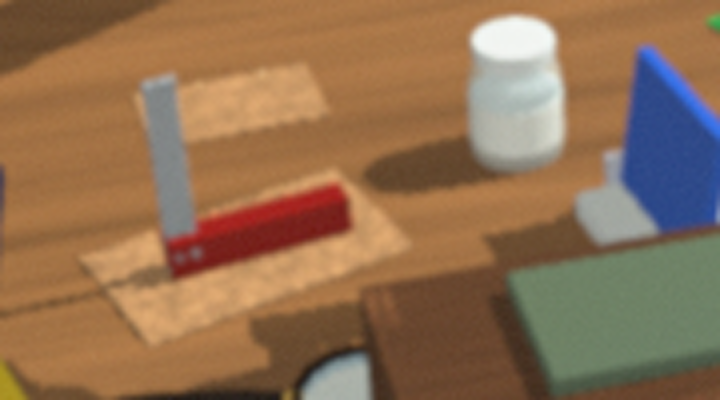

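View pics/c2.png

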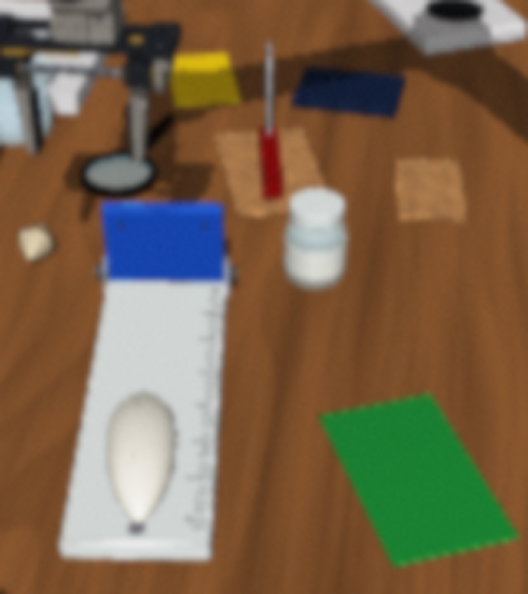

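The crops show red stock and steel blade on the larger cork mat, with the blade at the −y end. The mat corners in the scene crop are (82,262), (335,170), (410,243) and (150,345). In the side crop the bed's corners are (105,280), (228,283), (210,555) and (62,545).

Run:
```python
from h import *
s=cams.camera_params("scene");d=cams.camera_params("side")
f=lambda l:np.array(l)/4+[100,165]-.5+.125
g=lambda l:np.array(l)/3.3+[210,125]-.5+.15
np.set_printoptions(precision=3,suppress=True)
m1=plane(s,f([(82,262),(335,170),(410,243),(150,345)]),.004)
m2=plane(d,g([(217,133),(300,130),(330,200),(250,217)]),.004)
print("mat",m1,m1.mean(0));print("mat side",m2,m2.mean(0))
print("stock foot heel,toe (+x face)",plane(s,f([(172,278),(350,230)]),.004))
print("stock top +x edge",plane(s,f([(172,243),(348,200)]),.034))
print("blade top",plane(s,f([(146,82),(175,77)]),.154), plane(d,g([(268,42)]),.154))
print("side stock top toe", plane(d,g([(263,171),(279,171)]),.034))
print("bed",plane(d,g([(105,280),(228,283),(210,555),(62,545)]),.02))
print("head top corners", tri(d,[g([222,203])],s,[f([645,48])]))
print("jar",plane(d,g([(316,288)]),0), plane(s,f([(520,168)]),0))
```

```text
mat [[ 0.485 -0.449  0.004]
 [ 0.422 -0.26   0.004]
 [ 0.53  -0.227  0.004]
 [ 0.593 -0.414  0.004]] [ 0.508 -0.338  0.004]
mat side [[ 0.588 -0.417  0.004]
 [ 0.479 -0.441  0.004]
 [ 0.424 -0.274  0.004]
 [ 0.516 -0.222  0.004]] [ 0.502 -0.338  0.004]
stock foot heel,toe (+x face) [[ 0.522 -0.391  0.004]
 [ 0.502 -0.264  0.004]]
stock top +x edge [[ 0.525 -0.388  0.034]
 [ 0.509 -0.264  0.034]]
blade top [[ 0.514 -0.389  0.154]
 [ 0.514 -0.37   0.154]] [[ 0.518 -0.392  0.154]]
side stock top toe [[ 0.508 -0.281  0.034]
 [ 0.489 -0.284  0.034]]
bed [[ 0.654 -0.05   0.02 ]
 [ 0.518 -0.064  0.02 ]
 [ 0.473  0.326  0.02 ]
 [ 0.602  0.334  0.02 ]]
head top corners [[ 0.524 -0.056  0.128  0.004]]
jar [[ 0.423 -0.096  0.   ]] [[ 0.454 -0.129  0.   ]]
```

```bash
python3 -m jog '[[-3.6,-1.7,0,-2,9],[-7.2,-3.4,0,-4,9],[-10.8,-5.1,0,-6,9],[-14.4,-6.8,0,-8,9],[-18,-8.5,0,-8,9]]'
cat > go.py <<'E'
# print shift in tool axes (cm) from current pose to a world TCP target, and turn for desired heading of tool x (deg)
import sys; from h import *
o=readout.observe(); M=R.from_rotvec(o["tcp_rot"])
t=np.array([float(v) for v in sys.argv[1:4]])
print("shift cm",np.round(M.inv().apply(t-o["tool_pos"])*100,2),"t",round(o["time_s"],2),"F",np.round(o["force"],1))
x=M.apply([1,0,0]); print("tool x heading",round(np.degrees(np.arctan2(x[1],x[0])),2),"tool z",np.round(M.apply([0,0,1]),4))
E
python3 go.py 0.50 -0.318 0.22
python3 - <<'E'
from h import *
o=readout.observe();T=np.array(cams.camera_params("wrist")["pose"]);M=R.from_rotvec(o["tcp_rot"])
print("cam in tool",M.inv().apply(T[:3,3]-o["tool_pos"]).round(3),"axis",M.inv().apply(T[:3,2]).round(2))
E
```

```text
time_s: 0.52
tool_pos: [0.5637, -0.1814, 0.2142]
tcp_rot: [-2.058, -2.372, 0.001]
force: [1.0, -0.5, -0.2]
width: 0.09
shift cm [-12.63  -8.23  -0.58] t 0.52 F [ 1.  -0.5 -0.2]
tool x heading 98.11 tool z [-7.e-04  2.e-04 -1.e+00]
cam in tool [ 0.067  0.    -0.169] axis [-0.24 -0.    0.97]
```

```bash
python3 -m jog '[[-3,-2,0,0,9],[-6,-4,0,0,9],[-9,-6,0,0,9],[-12,-8,-0.5,0,9],[-12,-8,-0.5,0,9]]'
python3 -m jog '[[0,0,0,0,9],[0,0,0,0,9],[0,0,0,0,9],[0,0,0,0,9],[0,0,0,0,9]]' | head -2
python3 - <<'E'
from h import *
import pickle
p=cams.camera_params("wrist");im=cams.snapshot("wrist");pickle.dump(p,open("w1.pkl","wb"))
print(p["intrinsics"],p["distortion"])
cv2.imwrite("pics/w1.png",im)
for b in blobs(mask(im,"red"),200)[:2]: print(cv2.minAreaRect(b),cv2.approxPolyDP(b,4,True).reshape(-1,2).tolist())
E
```

```text
time_s: 0.93
tool_pos: [0.4977, -0.3186, 0.2201]
tcp_rot: [2.074, 2.358, -0.007]
force: [-0.3, -1.1, 1.2]
width: 0.0897
time_s: 1.35
tool_pos: [0.5032, -0.3086, 0.2194]
[[375.96120034   0.         282.93631565]
 [  0.         375.96120034 205.09174346]
 [  0.           0.           1.        ]] [-0.1064761  0.         0.         0.         0.       ]
((282.357421875, 201.36593627929688), (128.93898010253906, 23.050630569458008), 88.23760986328125) [[291, 137], [269, 140], [277, 266], [282, 244], [289, 247], [290, 265], [295, 264]]
```

View pics/w1.png

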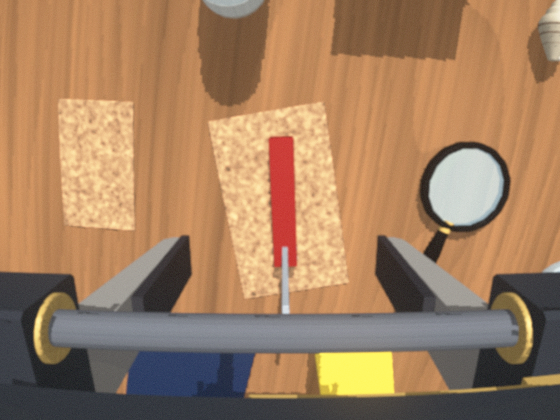

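Wrist view: the stock's top face runs from the toe edge (269–292,138) to the heel edge (276–297,266). The mat corners are (209,122), (323,102), (349,282) and (246,297).

```bash
python3 - <<'E'
from h import *
import pickle
np.set_printoptions(precision=4,suppress=True)
p=pickle.load(open("w1.pkl","rb"))
t=plane(p,[(269,138.5),(292.5,137),(275.5,266),(297,265)],.034);print(t)
toe=(t[0]+t[1])/2;heel=(t[2]+t[3])/2;v=heel-toe;L=np.linalg.norm(v);u=v/L
print("len",L,"wid",np.linalg.norm(t[0]-t[1]),np.linalg.norm(t[2]-t[3]),"head",np.degrees(np.arctan2(u[1],u[0])),"grip",toe+u*.054)
im=cv2.imread("pics/w1.png");b=blobs(mask(im,"red"),200)[0].astype(float)
b=b[(b[:,1]>145)&(b[:,1]<235)]; c=(282-283)/1; mid=270+ (b[:,1]-140)*.06+11
for side in(b[:,0]<mid),(b[:,0]>=mid):
    P=plane(p,b[side],.034); k=np.polyfit(P[:,1],P[:,0],1); print("edge heading",np.degrees(np.arctan2(-1,-k[0])),"x at y=-.32",np.polyval(k,-.32))
m=plane(p,[(209,122),(323,102),(349,282),(246,297)],.004);print("mat",m,m.mean(0),[np.linalg.norm(m[i]-m[i-1]) for i in range(4)])
E
python3 go.py .5 -.318 .02
```

```text
[[ 0.4841 -0.2664  0.034 ]
 [ 0.5056 -0.2619  0.034 ]
 [ 0.5075 -0.3917  0.034 ]
 [ 0.5289 -0.3875  0.034 ]]
len 0.12757311325960036 wid 0.021945572492013052 0.021772177078268774 head -79.46339012133406 grip [ 0.5047 -0.3173  0.034 ]
edge heading -80.01018790049223 x at y=-.32 0.4938718576173595
edge heading -79.90597632527145 x at y=-.32 0.5149493120023836
mat [[ 0.4212 -0.2603  0.004 ]
 [ 0.5316 -0.225   0.004 ]
 [ 0.5924 -0.412   0.004 ]
 [ 0.4809 -0.4464  0.004 ]] [ 0.5065 -0.3359  0.004 ] [np.float64(0.19543241449223617), np.float64(0.11591932035563908), np.float64(0.19668107794151377), np.float64(0.11674147269784055)]
shift cm [-0.87 -0.43 19.95] t 1.4 F [ 0.1 -1.1 -0. ]
tool x heading 98.11 tool z [-1.e-04  3.e-04 -1.e+00]
```

```bash
python3 -m jog '[[-0.9,0,4,-2,6],[-0.9,0,8,-2,6],[-0.9,0,12,-2,6],[-0.9,0,15.5,-2,6],[-0.9,0,17,-2,6]]'
python3 -m jog '[[0,0,1,0,6],[0,0,2,0,6],[0,0,3,0,6],[0,0,3,0,6],[0,0,3,0,6]]'
python3 go.py .504 -.3175 .008
```

```text
time_s: 1.82
tool_pos: [0.5013, -0.3167, 0.0448]
tcp_rot: [-2.014, -2.402, 0.002]
force: [-0.5, 1.1, 0.4]
width: 0.0606
time_s: 2.23
tool_pos: [0.5041, -0.3191, 0.02]
tcp_rot: [2.019, 2.406, 0.0]
force: [-0.3, -0.4, 1.4]
width: 0.0602
shift cm [0.16 0.01 1.2 ] t 2.23 F [-0.3 -0.4  1.4]
tool x heading 100.0 tool z [ 7.e-04 -4.e-04 -1.e+00]
```

```bash
python3 -m jog '[[0.1,0,0.7,0,5],[0.1,0,1.3,0,5],[0.1,0,1.3,0,5],[0.1,0,1.3,0,1.5],[0.1,0,1.3,0,1.5]]' 35
python3 -m jog '[[0,0,0,0,1.5],[0,0,0,0,1.5],[0,0,0,0,1.5],[0,0,0,0,1.5],[0,0,0,0,1.5]]'
python3 go.py .504 -.3175 .007
```

```text
time_s: 2.65
tool_pos: [0.5037, -0.318, 0.0067]
tcp_rot: [2.019, 2.406, 0.0]
force: [0.3, 0.2, -0.0]
width: 0.0385
time_s: 3.07
tool_pos: [0.5038, -0.3181, 0.0069]
tcp_rot: [2.019, 2.406, 0.0]
force: [0.3, -0.2, 0.9]
width: 0.0236
shift cm [ 0.05  0.03 -0.01] t 3.07 F [ 0.3 -0.2  0.9]
tool x heading 99.99 tool z [ 6.e-04 -3.e-04 -1.e+00]
```

```bash
python3 -m jog '[[0,0,-0.5,0,1.5],[0,0,-2,0,1.5],[0,0,-4.5,0,1.5],[0,0,-8,0,1.5],[0,0,-11.5,0,1.5]]' 
python3 -m jog '[[0,0,-3,0,1.5],[0,0,-6,0,1.5],[0,0,-8,0,1.5],[0,0,-8,0,1.5],[0,0,-8,0,1.5]]' 
python3 go.py .567 .118 .2
python3 - <<'E'
from h import *
d=cams.camera_params("side")
g=lambda l:np.array(l)/3.3+[210,125]-.35
print(plane(d,g([(143,393),(137,530)]),.03))
E
```

```text
time_s: 3.48
tool_pos: [0.5019, -0.317, 0.1214]
tcp_rot: [-2.017, -2.403, 0.001]
force: [0.7, -0.9, -4.0]
width: 0.0238
time_s: 3.9
tool_pos: [0.5033, -0.3178, 0.2017]
tcp_rot: [2.019, 2.406, 0.0]
force: [0.9, 0.5, -4.8]
width: 0.0235
shift cm [41.81 13.83  0.17] t 3.9 F [ 0.9  0.5 -4.8]
tool x heading 99.99 tool z [ 6.e-04 -2.e-04 -1.e+00]
[[0.57066051 0.14010209 0.03      ]
 [0.53898114 0.31586097 0.03      ]]
```

```bash
python3 -m jog '[[3,1,-1,0,1.5],[7,2.2,-2,0,1.5],[11,3.6,-3,0,1.5],[15,5,-4,0,1.5],[19,6.3,-4,0,1.5]]' 
python3 -m jog '[[4,1.3,0,0,1.5],[8,2.6,0,1,1.5],[12,3.9,0,2,1.5],[15.5,5.2,0,3,1.5],[17.5,5.8,0,3,1.5]]' 
python3 -m jog '[[2,0.8,0,0,1.5],[3,1,0,0,1.5],[3,1,0,0,1.5],[3,1,0,0,1.5],[3,1,0,0,1.5]]'
python3 - <<'E'
from h import *
import pickle
p=cams.camera_params("wrist");im=cams.snapshot("wrist");pickle.dump(p,open("w2.pkl","wb"))
cv2.imwrite("pics/w2.png",im)
for b in blobs(mask(im,"blue"),200)[:2]: print(cv2.approxPolyDP(b,4,True).reshape(-1,2).tolist())
E
python3 go.py .567 .118 .24
```

```text
time_s: 4.32
tool_pos: [0.5312, -0.1234, 0.2403]
tcp_rot: [-2.019, -2.405, 0.002]
force: [1.6, -0.7, -3.3]
width: 0.024
time_s: 4.73
tool_pos: [0.5571, 0.0632, 0.2385]
tcp_rot: [-2.072, -2.355, 0.002]
force: [-0.1, 1.3, -4.0]
width: 0.0242
time_s: 5.15
tool_pos: [0.5644, 0.086, 0.2405]
tcp_rot: [-2.084, -2.35, 0.004]
force: [0.3, -0.0, -3.5]
width: 0.0237
shift cm [3.15 0.63 0.08] t 5.2 F [-0.3  0.2 -3.7]
tool x heading 96.83 tool z [-0.0012 -0.0012 -1.    ]
```

View pics/w2.png

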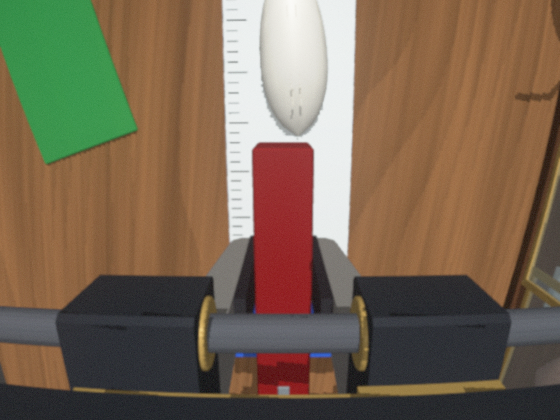

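Wrist view: the bed edges run (223,0)–(230,235) on the left and (356,0)–(348,240) on the right. The cuttlebone tip is at (296,135), and the headboard's upper edge shows as blue slivers near row 355, at columns 240 and 320. The held square is straight in the jaws.

Run:
```python
from h import *
import pickle
np.set_printoptions(precision=4,suppress=True)
p=pickle.load(open("w2.pkl","rb"));im=cv2.imread("pics/w2.png")
w=mask(im,"white")
L=[];Rr=[]
for y in range(5,225,5):
    x=np.where(w[y,200:380])[0]+200; L.append((x[0]-.5,y));Rr.append((x[-1]+.5,y))
for n,e in(("L",L),("R",Rr)):
    P=plane(p,e,.02); k=np.polyfit(P[:,1],P[:,0],1); r=P[:,0]-np.polyval(k,P[:,1]); k=np.polyfit(P[abs(r)<.003,1],P[abs(r)<.003,0],1)
    print(n,"heading",np.degrees(np.arctan2(1,k[0])),"x at y=0.03,0.2",np.polyval(k,[.03,.2]),"rms",r.std())
print("cuttle tip",plane(p,[(296,135)],.03))
b=mask(im,"blue");ys,xs=np.where(b[300:400,200:380]);print("blue",[(x+200,ys[xs==x].min()+300,ys[xs==x].max()+300) for x in sorted(set(xs))][::4])
for y in(350,353,356): print(plane(p,[(240,y),(320,y)],.127))
# corner from first side view: far edge of bed / headboard hinge
ims=cv2.imread("pics/side0.png");d=cams.camera_params("side")
o=readout.observe();c=np.array([[283,160],[283,300]])
t=plane(p,[(253,148),(312,148),(258,300),(311,300)],o["tool_pos"][2]-.0029+.03);print("stock top",t, [np.degrees(np.arctan2(*(t[i]-t[i+2])[1::-1])) for i in(0,1)])
```

```text
L heading 96.86044015169023 x at y=0.03,0.2 [0.5104 0.49  ] rms 0.0002974489379129979
R heading 96.94084033875659 x at y=0.03,0.2 [0.6428 0.6221] rms 0.0003009621924003551
cuttle tip [[0.5715 0.1332 0.03  ]]
blue [(np.int64(236), np.int64(354), np.int64(355)), (np.int64(240), np.int64(353), np.int64(356)), (np.int64(244), np.int64(354), np.int64(355)), (np.int64(248), np.int64(354), np.int64(355)), (np.int64(252), np.int64(354), np.int64(355)), (np.int64(312), np.int64(310), np.int64(356)), (np.int64(316), np.int64(353), np.int64(356)), (np.int64(320), np.int64(353), np.int64(356)), (np.int64(324), np.int64(353), np.int64(355)), (np.int64(328), np.int64(353), np.int64(356))]
[[ 0.5429 -0.0495  0.127 ]
 [ 0.6119 -0.041   0.127 ]]
[[ 0.5431 -0.0526  0.127 ]
 [ 0.6124 -0.0441  0.127 ]]
[[ 0.5434 -0.0557  0.127 ]
 [ 0.6129 -0.0472  0.127 ]]
stock top [[0.5471 0.1386 0.2679]
 [0.569  0.1412 0.2679]
 [0.5554 0.0766 0.2679]
 [0.5772 0.0793 0.2679]] [np.float64(97.60290562029162), np.float64(97.5608452439273)]
```

```bash
python3 -m jog '[[-1,0.4,2,0,1.5],[-2,0.6,5,0,1.5],[-2.6,0.6,9,0,1.5],[-2.6,0.6,13,0,1.5],[-2.6,0.6,16,0,1.5]]' 
python3 -m jog '[[0,0,2,0,1.5],[0,0,3.5,0,1.5],[0,0,4.2,0,1.5],[0,0,4.2,0,1.5],[0,0,4.2,0,1.5]]' 
python3 go.py .573 .061 .0229
```

```text
time_s: 5.62
tool_pos: [0.5728, 0.0601, 0.0789]
tcp_rot: [-2.086, -2.348, 0.004]
force: [-0.3, 0.7, -3.9]
width: 0.0238
time_s: 6.03
tool_pos: [0.5745, 0.0623, 0.04]
tcp_rot: [2.083, 2.351, 0.0]
force: [0.1, 0.0, -3.2]
width: 0.0237
shift cm [-0.11 -0.16  1.71] t 6.03 F [ 0.1  0.  -3.2]
tool x heading 96.93 tool z [ 6.e-04 -3.e-04 -1.e+00]
```

Lowering gently until the bed takes force.

```bash
python3 -m jog '[[0,0,0.5,0,1.5],[0,0,1.0,0,1.5],[0,0,1.4,0,1.5],[0,0,1.4,0,1.5],[0,0,1.4,0,1.5]]' 
python3 -m jog '[[0,0,0.1,0,1.5],[0,0,0.2,0,1.5],[0,0,0.3,0,1.5],[0,0,0.3,0,1.5],[0,0,0.3,0,1.5]]'
python3 - <<'E'
from h import *
a=cams.snapshot("side");b=cams.snapshot("scene")
a=cv2.resize(a[150:270,215:335],None,fx=4,fy=4,interpolation=cv2.INTER_CUBIC);b=cv2.resize(b[120:240,230:310],None,fx=4,fy=4,interpolation=cv2.INTER_CUBIC)
cv2.imwrite("pics/c3.png",np.hstack([a,b]))
E
python3 go.py .573 .061 .0229
```

```text
time_s: 6.45
tool_pos: [0.5739, 0.0632, 0.0254]
tcp_rot: [-2.082, -2.353, 0.0]
force: [-0.1, 0.2, -3.9]
width: 0.0235
time_s: 6.87
tool_pos: [0.5742, 0.0632, 0.0229]
tcp_rot: [2.082, 2.353, 0.0]
force: [-1.2, 0.3, 0.8]
width: 0.0241
shift cm [-0.22 -0.15 -0.01] t 6.97 F [-0.3  0.1  1.8]
tool x heading 97.0 tool z [ 5.e-04  1.e-04 -1.e+00]
```

View pics/c3.png

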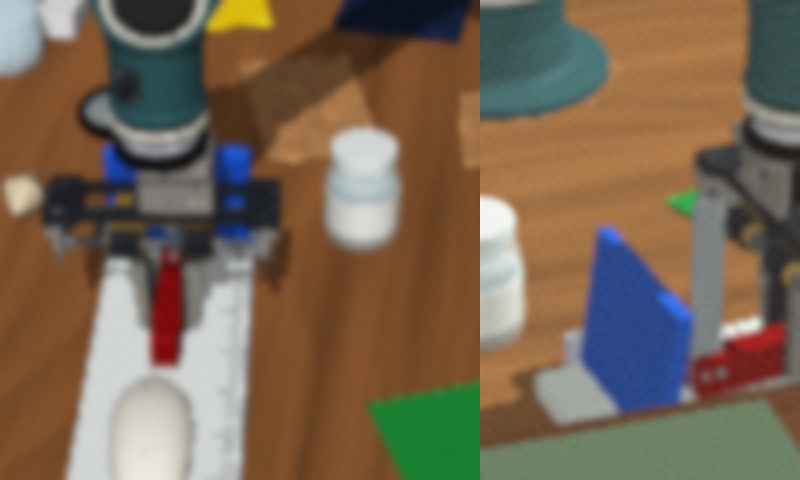

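```bash
python3 -m jog '[[-0.4,0,0.05,0,1.5],[-0.8,0,0.1,0,1.5],[-1.2,0,0.1,0,1.5],[-1.6,0,0.1,0,1.5],[-2,0,0.1,0,1.5]]' 
python3 -m jog '[[-0.2,0,0,0,1.5],[-0.4,0,0,0,1.5],[-0.6,0,0,0,1.5],[-0.6,0,0,0,1.5],[-0.6,0,0,0,1.5]]' 
python3 go.py .573 .061 .0229
```

```text
time_s: 7.38
tool_pos: [0.5781, 0.0462, 0.0229]
tcp_rot: [2.079, 2.354, 0.008]
force: [-0.9, 5.7, 6.0]
width: 0.0237
time_s: 7.8
tool_pos: [0.5789, 0.0397, 0.0229]
tcp_rot: [2.079, 2.353, 0.007]
force: [0.2, 5.3, 6.0]
width: 0.0242
shift cm [ 2.19 -0.32 -0.  ] t 7.8 F [0.2 5.3 6. ]
tool x heading 97.08 tool z [ 0.0038  0.0026 -1.    ]
```

```bash
for i in 1 2; do :; done
python3 -m jog '[[-0.1,0,0,0,1.5],[-0.2,0,0,0,1.5],[-0.3,0,0,0,1.5],[-0.4,0,0,0,1.5],[-0.4,0,0,0,1.5]]' | sed -n '2p;4p'
python3 -m jog '[[-0.1,0,0,0,1.5],[-0.2,0,0,0,1.5],[-0.3,0,0,0,1.5],[-0.3,0,0,0,1.5],[-0.3,0,0,0,1.5]]' | sed -n '2p;4p'
python3 - <<'E'
from h import *
b=cams.snapshot("scene")
cv2.imwrite("pics/c4.png",cv2.resize(b[150:240,230:330],None,fx=6,fy=6,interpolation=cv2.INTER_CUBIC))
E
python3 go.py .573 .061 .0229
```

```text
tool_pos: [0.5794, 0.0361, 0.0229]
force: [0.8, 5.8, 5.2]
tool_pos: [0.5797, 0.0336, 0.0229]
force: [-0.5, 5.4, 6.6]
shift cm [ 2.81 -0.32  0.  ] t 8.68 F [-1.2  6.9  4.6]
tool x heading 97.11 tool z [ 0.0038  0.0033 -1.    ]
```

View pics/c4.png

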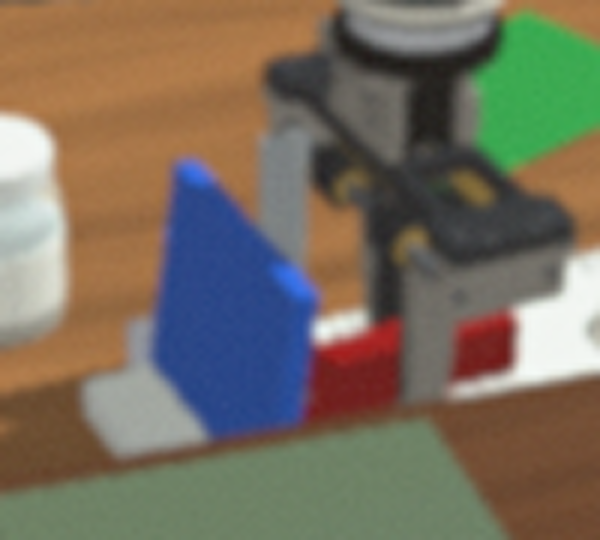

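Scene crop: the square stands vertical on the bed, and the headboard still leans towards it a little (top corner at (315,300), foot at (300,420)). There is no jump in force yet, so I keep pushing.

```bash
python3 -m jog '[[-0.1,0,0,0,1.5],[-0.2,0,0,0,1.5],[-0.3,0,0,0,1.5],[-0.3,0,0,0,1.5],[-0.3,0,0,0,1.5]]' | sed -n '2p;4p'
python3 -m jog '[[-0.1,0,0,0,1.5],[-0.2,0,0,0,1.5],[-0.3,0,0,0,1.5],[-0.3,0,0,0,1.5],[-0.3,0,0,0,1.5]]' | sed -n '2p;4p'
python3 go.py .573 .061 .0229
```

```text
tool_pos: [0.58, 0.0307, 0.0229]
force: [-1.1, 6.9, 6.6]
tool_pos: [0.5804, 0.0277, 0.0229]
force: [-0.6, 5.2, 4.8]
shift cm [ 3.4  -0.32  0.  ] t 9.52 F [-0.6  5.2  4.8]
tool x heading 97.12 tool z [ 0.0037  0.0033 -1.    ]
```

```bash
python3 -m jog '[[-0.1,0,0,0,1.5],[-0.2,0,0,0,1.5],[-0.3,0,0.03,0,1.5],[-0.3,0,0.03,0,1.5],[-0.3,0,0.03,0,1.5]]' | sed -n '2p;4p'
python3 -m jog '[[-0.1,0,0,0,1.5],[-0.2,0,0,0,1.5],[-0.2,0,0,0,1.5],[-0.2,0,0,0,1.5],[-0.2,0,0,0,1.5]]' | sed -n '2p;4p'
python3 go.py .573 .061 .0229
```

```text
tool_pos: [0.5807, 0.0255, 0.0229]
force: [-1.4, 7.4, 8.0]
tool_pos: [0.581, 0.0234, 0.0228]
force: [-1.9, 7.8, 7.3]
shift cm [ 3.83 -0.33  0.01] t 10.35 F [-1.9  7.8  7.3]
tool x heading 97.14 tool z [ 0.0038  0.0039 -1.    ]
```

```bash
python3 -m jog '[[-0.1,0,0,0,1.5],[-0.2,0,0,0,1.5],[-0.2,0,0,0,1.5],[-0.2,0,0,0,1.5],[-0.2,0,0,0,1.5]]' | sed -n '2p;4p'
python3 -m jog '[[-0.1,0,0,0,1.5],[-0.2,0,0,0,1.5],[-0.2,0,0,0,1.5],[-0.2,0,0,0,1.5],[-0.2,0,0,0,1.5]]' | sed -n '2p;4p'
python3 - <<'E'
from h import *
b=cams.snapshot("scene")
cv2.imwrite("pics/c5.png",cv2.resize(b[150:240,230:330],None,fx=6,fy=6,interpolation=cv2.INTER_CUBIC))
E
python3 go.py .573 .061 .0229
```

```text
tool_pos: [0.5814, 0.0213, 0.0229]
force: [-0.5, 7.2, 7.8]
tool_pos: [0.5814, 0.0211, 0.0229]
force: [-1.5, 10.3, 9.3]
shift cm [ 4.07 -0.34  0.02] t 11.23 F [-2.5 10.   7.2]
tool x heading 97.2 tool z [ 0.0038  0.0055 -1.    ]
```

View pics/c5.png

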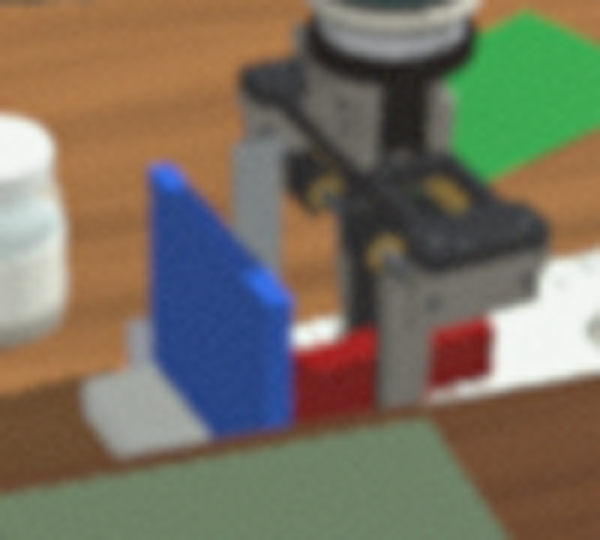

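Contact: y stalled at 0.0211 over a further 2 mm of command, and the force rose. The headboard edge now looks vertical in the crop, from (290,300) to (290,420), and touches the stock. I press a bit harder and hold.

```bash
python3 -m jog '[[-0.1,0,0.05,0,1.5],[-0.2,0,0.1,0,1.5],[-0.3,0,0.1,0,1.5],[-0.3,0,0.1,0,1.5],[-0.3,0,0.1,0,1.5]]' | sed -n '2p;4p'
for k in 1; do python3 -m jog '[[0,0,0,0,1.5],[0,0,0,0,1.5],[0,0,0,0,1.5],[0,0,0,0,1.5],[0,0,0,0,1.5]]' | sed -n '2p;4p'; done
python3 go.py .573 .061 .0229
python3 - <<'E'
from h import *
np.set_printoptions(precision=4,suppress=True)
a=cams.snapshot("scene");cv2.imwrite("pics/s_press.png",a);p=cams.camera_params("scene")
# predicted square headboard near (+x) front vertical edge vs. blue mask edge
u=np.array([-.1202,.9927,0]);v=np.array([.9927,.1202,0]);c=np.array([.5805,.0211,.02])-.076*u; c=c+v*((.5766-.121*(c[1]-.03))-c[0])
print("corner",c)
for h in(.04,.06,.08,.1): print(h,"front edge +x side",proj(p,[c+v*.064+[0,0,h]]), "back edge",proj(p,[c+v*.064-u*.012+[0,0,h]]))
for b in blobs(mask(a,"blue"),100):
    x,y,w,h=cv2.boundingRect(b)
    if 240<x<300: 
        m=mask(a,"blue")
        for r in range(y,y+h,3):
            q=np.where(m[r,240:300])[0]+240;print(r,q.min(),q.max())
E
```

```text
tool_pos: [0.5815, 0.021, 0.0228]
force: [-5.9, 15.0, 16.7]
tool_pos: [0.5815, 0.021, 0.0228]
force: [-4.7, 15.6, 16.4]
shift cm [ 4.08 -0.33  0.02] t 12.07 F [-4.7 15.6 16.4]
tool x heading 97.28 tool z [ 0.0032  0.0082 -1.    ]
corner [ 0.5868 -0.0547  0.02  ]
0.04 front edge +x side [[278.1312 221.2949]] back edge [[273.9732 222.3818]]
0.06 front edge +x side [[278.2437 214.9367]] back edge [[274.0533 216.0125]]
0.08 front edge +x side [[278.3573 208.4769]] back edge [[274.1342 209.5411]]
0.1 front edge +x side [[278.4721 201.9142]] back edge [[274.2159 202.966 ]]
178 257 257
181 256 260
184 257 262
187 256 265
190 257 268
193 257 271
196 256 274
199 256 276
202 256 277
205 257 276
208 257 276
211 258 277
214 260 277
217 263 277
220 265 275
```

```bash
for k in 1 2 3 4; do python3 -m jog '[[0,0,0,0,1.5],[0,0,0,0,1.5],[0,0,0,0,1.5],[0,0,0,0,1.5],[0,0,0,0,1.5]]' | sed -n '1,2p;4p'; done
python3 -m jog '[[0.2,0,0,0,1.5],[0.4,0,-0.05,0,1.5],[0.6,0,-0.1,0,1.5],[0.8,0,-0.1,0,1.5],[1,0,-0.1,0,1.5]]' | sed -n '2p;4p'
python3 -m jog '[[0.3,0,-0.1,0,1.5],[0.6,0,-0.2,0,1.5],[1,0,-0.2,0,1.5],[1.4,0,-0.2,0,1.5],[1.6,0,-0.2,0,1.5]]' | sed -n '2p;4p'
python3 go.py .573 .061 .0229
```

```text
time_s: 12.53
tool_pos: [0.5814, 0.021, 0.0228]
force: [-5.0, 16.0, 16.6]
time_s: 12.95
tool_pos: [0.5814, 0.021, 0.0228]
force: [-5.1, 16.7, 17.3]
time_s: 13.37
tool_pos: [0.5814, 0.021, 0.0228]
force: [-5.8, 16.1, 15.9]
time_s: 13.78
tool_pos: [0.5815, 0.021, 0.0228]
force: [-5.3, 16.0, 16.2]
tool_pos: [0.5814, 0.0211, 0.0229]
force: [0.7, -7.2, 9.0]
tool_pos: [0.5768, 0.0391, 0.0229]
force: [-0.2, -1.1, -1.3]
shift cm [ 2.22 -0.1   0.  ] t 14.62 F [-0.2 -1.1 -1.3]
tool x heading 97.03 tool z [-4.e-04  2.e-04 -1.e+00]
```

```bash
python3 -m jog '[[0,0,-0.5,0,1.5],[0,0,-2,0,1.5],[0,0,-4.5,0,1.5],[0,0,-8,0,1.5],[0,0,-11.5,0,1.5]]' | sed -n '2p;4p'
python3 -m jog '[[0,0,-3.5,0,1.5],[0,0,-6.5,0,1.5],[0,0,-9,0,1.5],[0,0,-9.5,0,1.5],[0,0,-9.5,0,1.5]]' | sed -n '2p;4p'
python3 go.py .5038 -.3181 .2269
python3 - <<'E'
from h import *
a=cams.snapshot("scene");b=cams.snapshot("side");cv2.imwrite("pics/sc_after.png",a);cv2.imwrite("pics/sd_after.png",b)
m=mask(a,"blue")
for r in range(178,223,4):
    q=np.where(m[r,240:300])[0]+240;print(r,q.min() if len(q) else 0,q.max() if len(q) else 0)
E
```

```text
tool_pos: [0.5755, 0.0388, 0.1383]
force: [1.1, 0.2, -3.1]
tool_pos: [0.5776, 0.0388, 0.2345]
force: [-1.1, 0.5, -3.2]
shift cm [-34.52 -11.69   0.72] t 15.45 F [-1.1  0.5 -3.2]
tool x heading 97.02 tool z [ 3.1e-03  5.0e-04 -1.0e+00]
178 257 257
182 256 261
186 257 264
190 257 267
194 257 272
198 256 276
202 256 276
206 257 276
210 257 276
214 260 276
218 264 276
222 0 0
```

```bash
python3 -m jog '[[-3,-1,0,0,1.5],[-7,-2.3,0,0,1.5],[-11,-3.7,0,0,1.5],[-15,-5,0,0,1.5],[-19,-6.4,0,0,1.5]]' | sed -n '2p;4p'
python3 -m jog '[[-4,-1.3,0,0,1.5],[-8,-2.6,0,-1,1.5],[-11.5,-3.9,0,-2,1.5],[-14,-4.8,0,-3,1.5],[-15,-5.2,0,-3,1.5]]' | sed -n '2p;4p'
python3 -m jog '[[0,0,0,0,1.5],[0,0,0,0,1.5],[0,0,0,0,1.5],[0,0,0,0,1.5],[0,0,0,0,1.5]]' | sed -n '2p;4p'
python3 go.py .5038 -.3181 .0269
```

```text
tool_pos: [0.535, -0.1571, 0.2303]
force: [0.8, 0.9, -3.8]
tool_pos: [0.5001, -0.3159, 0.2301]
force: [0.1, -0.2, -3.7]
tool_pos: [0.5045, -0.3091, 0.2329]
force: [0.0, 0.0, -3.4]
shift cm [-0.89 -0.23 20.6 ] t 16.8 F [ 0.   0.  -3.4]
tool x heading 100.16 tool z [-1.e-04  7.e-04 -1.e+00]
```

```bash
python3 -m jog '[[-0.9,-0.2,3,0,1.5],[-0.9,-0.2,7,0,1.5],[-0.9,-0.2,11,0,1.5],[-0.9,-0.2,15,0,1.5],[-0.9,-0.2,17.5,0,1.5]]' | sed -n '2p;4p'
python3 -m jog '[[0,0,1.5,0,1.5],[0,0,2.6,0,1.5],[0,0,3.2,0,1.5],[0,0,3.2,0,1.5],[0,0,3.2,0,1.5]]' | sed -n '2p;4p'
python3 go.py .5038 -.3181 .0069
```

```text
tool_pos: [0.502, -0.318, 0.0546]
force: [-0.5, 0.4, -4.7]
tool_pos: [0.5042, -0.3204, 0.027]
force: [-0.2, -0.4, -4.3]
shift cm [ 0.23 -0.01  2.01] t 17.63 F [-0.2 -0.4 -4.3]
tool x heading 100.02 tool z [ 1.4e-03 -7.0e-04 -1.0e+00]
```

```bash
python3 -m jog '[[0.2,0,0.6,0,1.5],[0.2,0,1.2,0,1.5],[0.2,0,1.7,0,1.5],[0.2,0,1.8,0,1.5],[0.2,0,1.8,0,1.5]]' | sed -n '2p;4p'
python3 -m jog '[[0,0,0.1,0,1.5],[0,0,0.2,0,1.5],[0,0,0.25,0,1.5],[0,0,0.25,0,1.5],[0,0,0.25,0,1.5]]' | sed -n '2p;4p'
python3 go.py .5038 -.3181 .0069
```

```text
tool_pos: [0.5027, -0.3181, 0.0077]
force: [-0.1, -0.4, -3.8]
tool_pos: [0.5032, -0.3185, 0.0068]
force: [-2.9, 1.2, 5.2]
shift cm [ 0.03  0.06 -0.01] t 18.47 F [-2.9  1.2  5.2]
tool x heading 99.98 tool z [ 5.e-04 -3.e-04 -1.e+00]
```

```bash
python3 -m jog '[[0,0,-0.1,0,1.5],[0,0,-0.1,0,1.5],[0,0,-0.1,0,2.6],[0,0,-0.1,0,3],[0,0,-0.1,0,4]]' 5 | sed -n '2p;4p;5p'
python3 -m jog '[[0,0,0,0,5],[0,0,0,0,6],[0,0,0,0,6],[0,0,0,0,6],[0,0,0,0,6]]' | sed -n '2p;4p;5p'
python3 -m jog '[[0,0,-1,0,6],[0,0,-3,0,6],[0,0,-6,0,6],[0,0,-10,0,6],[0,0,-14,0,6]]' | sed -n '2p;4p'
python3 -m jog '[[1,0,-3,0,6],[2,0,-6,0,6],[3,0,-8,0,6],[3,0,-8,0,6],[3,0,-8,0,6]]' | sed -n '2p;4p'
python3 - <<'E'
from h import *
import pickle
cv2.imwrite("pics/f_sc.png",cams.snapshot("scene"));cv2.imwrite("pics/f_sd.png",cams.snapshot("side"))
p=cams.camera_params("wrist");im=cams.snapshot("wrist");pickle.dump(p,open("w3.pkl","wb"));cv2.imwrite("pics/w3.png",im)
b=blobs(mask(im,"red"),200)[0];r=plane(p,cv2.boxPoints(cv2.minAreaRect(b)),.034);print(r.round(3))
s=cv2.imread("pics/f_sc.png")[140:260,100:300];s=cv2.resize(s,(500,300),interpolation=cv2.INTER_CUBIC)
d=cv2.imread("pics/f_sd.png")[120:300,200:380];d=cv2.resize(d,(300,300),interpolation=cv2.INTER_CUBIC)
w=cv2.resize(im,(400,300));z=np.zeros((300,400,3),np.uint8)
cv2.imwrite("pics/final.png",np.vstack([np.hstack([s,d]),np.hstack([w,z])]))
m=mask(cv2.imread("pics/f_sc.png"),"blue")
print([(y,(np.where(m[y,240:300])[0]+240).max()) for y in range(198,222,4)])
E
```

```text
tool_pos: [0.5034, -0.3185, 0.0069]
force: [-0.4, -0.6, -0.5]
width: 0.0342
tool_pos: [0.503, -0.3183, 0.0067]
force: [0.6, 0.2, -0.1]
width: 0.0599
tool_pos: [0.5023, -0.3179, 0.1482]
force: [0.9, -0.7, 0.2]
tool_pos: [0.4984, -0.2886, 0.2286]
force: [-0.6, -0.9, -0.4]
[[ 0.483 -0.265  0.034]
 [ 0.504 -0.261  0.034]
 [ 0.527 -0.388  0.034]
 [ 0.505 -0.392  0.034]]
[(198, np.int64(276)), (202, np.int64(276)), (206, np.int64(276)), (210, np.int64(276)), (214, np.int64(276)), (218, np.int64(276))]
```

View pics/final.png

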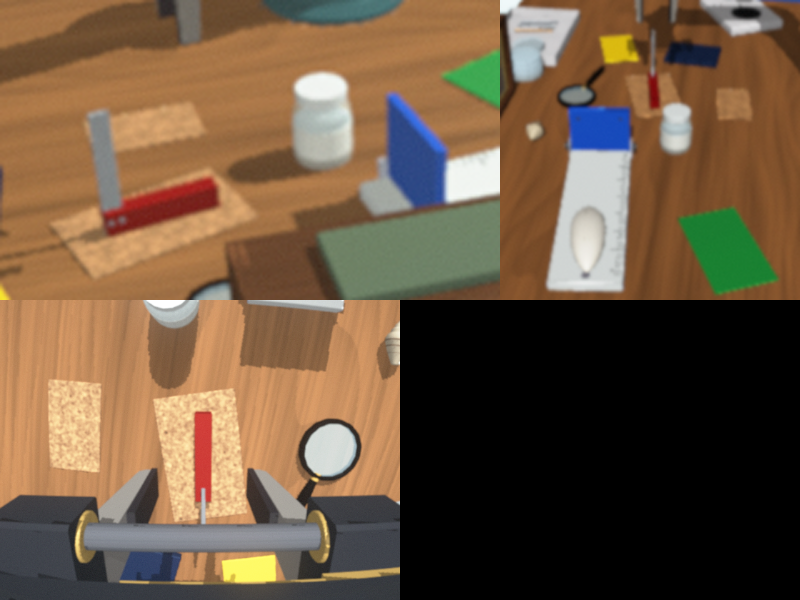

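The final views show the square upright, wholly on the large cork mat, at its starting position. The headboard edge is vertical and nothing else has moved.

```bash
python3 -c "
from rig import bot; print(bot.close_job())"
```

```text
the job is handed in; nothing more can be done
None
```

The job is done and handed in: the headboard looks square, and the square is standing upright on its mat again. It took about 20 s of the 67 s allowed.

- **Setting and pressing:** I gripped the red stock and set the square flat on the bed. Then I slid it towards the headboard until it stopped moving, at about y = −0.054 at the heel. I held it there for about 2 s at roughly 16 N forward and 16 N down, with no further movement. I then backed it off along the bed before lifting.
- **Last checks on the square:** it stands within 2 mm of where it started, inside the edges of the large cork mat.
- **Last checks on the headboard:** its edge is vertical to within a pixel, and it did not move when I withdrew the square. That means square to within about 0.03 rad. I have no finer direct measure of squareness or of the gap; the stall and the steady force are the other evidence.
- **Disagreements:**
  - The headboard edge appeared 1–2 pixels from its predicted column, which is within the calibration error.
  - The tool tilted about 0.008 rad while pressing. Its height did not rise, so the stock stayed flat on the bed.
- **Other objects:** the specimens and instruments visible in the final views look undisturbed. The brass weight and glass stopper were outside those crops, but the arm did not go near them.

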